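# Open the roll-top tool chest and put the hand plane away

### The arm

A 6-joint arm with a two-finger parallel gripper is mounted at the origin on the work surface. World frame = base frame: x ahead of the robot, y to its left, z up, the work surface at z = 0. Lengths are in m, angles in degrees, forces in N, time in s.
With the tool pointing down it reaches from about 0.3 to 0.825 m from the base axis. Payload 5.4 kg.
Tool frame: the origin (TCP) lies at the very end of the fingers, on their centre line; the grasp point (between the pads) lies 19 mm behind it (robot.tcp_to_grasp is the distance from the TCP to the grasp point, in m); z points along the fingers, y is the line along which they close (so a half turn about z gives the same grasp; the last joint's range is limited). The gripper opens to 92 mm and grips with 3 to 60 N. Pads are 20 mm wide; open, the fingers measure 128 mm over their backs; the gripper's body (75 mm by 189 mm) begins 69 mm behind the grasp point.
Start: joints at [-87.554, 9.076, 91.501, -0, 79.423, -12.038], TCP at [0.144, -0.557, 0.215] pointing down, gripper open.
Joint ranges: [-166.64, 166.64], [-54.1, 131.32], [10.49, 154.53], [-73.88, 253.88], [9.74, 151.15], [-171.62, 171.62]. Speed limits (degrees/s): [147.25, 147.25, 180, 180, 180, 180].

### API

Orientations are given as [roll, pitch, yaw] about the fixed x, y, z axes, in that order (R = Rz(yaw) Ry(pitch) Rx(roll)).
In Python, from cell import robot gives the robot as it stands. The module is installed in compiled form; this text tells all that it offers.
- The arm moves only by the shell command python3 -m handwheel 'ROWS' [FORCE]. ROWS is JSON, a list of rows, each an object with "xyz": the shift along the world's x, y, z scaled (see below), a list of three; "spin": the turn about the world's z scaled (see below); "jaw": the closure, from -1 (fully open) to 1 (shut). A call has exactly 8 rows; each row is the pose to reach, as a shift and turn from the pose commanded when the call began, turning the shorter way round; what a row does not reach only later rows make up. The controller multiplies each number of a shift by 500 mm and each number of a turn by 360 degrees. A row lasts 1/8 s, in which the tool goes at most 62.5 mm and 10.7 degrees, less where a joint would pass 70% of its speed; a pose out of reach is approached as far as the arm can. A call with a number of a shift or a turn outside -1 to 1 is refused whole. A call with a gripper value outside its range is refused whole. The fingers move at their own pace and stop on an object; FORCE is the grip in N (left out, the last holds). Time passes only in rows, so rows that repeat a pose let the fingers close, or fill a call up. It gives the time, the measured TCP pose, the force, the opening and the grip force at its end, in the units of the state.
- robot.get_state(): the state, without advancing time (a new reading comes with each control period).
- robot.grab_frame(name): name is "scene" or "top" or "wrist"; returns a dict with "image" (400x640x3 uint8, red, green, blue), "depth" (400x640 float32, m along the optical axis (not along the pixel's ray), 0 where there is no reading), "vertical_fov" (degrees; the focal length in pixels is half the picture's height over the tangent of half this angle, whatever the lens; pixels are square), "cx", "cy" (the principal point, pixels), "dist" ([k1, k2, p1, p2, k3] as OpenCV has them; the pictures are not rectified), "rvec" (rotation vector, rad) and "tvec" (3), from world to camera coordinates, as OpenCV has them; the wrist camera has in their place "mount" (4x4, takes a point from camera to tool coordinates, whose origin is the TCP and whose axes are the flange's). Camera axes: x right, y down, z forward; pixel columns grow to the right and rows downward; lengths in m; the calibration is good to about 2 mm. A picture is of the moment at which its call begins: read the wrist's pose just before it.
- robot.job_done(): hands the job in; it is judged then, once.
The state is a dict: "clock": time; "qpos": joint angles; "dq": joint speeds; "joint_efforts": joint torques, N m; "ee_pos": TCP position; "orientation": TCP orientation; "wrist_force": force on the tool from outside, world axes, zero at the start; "torque": the same for the moment, N m; "opening": finger opening in m; "gripper_force": force on a finger pad.
Only numpy, scipy, OpenCV 4.12 (cv2) and the standard library are available. Lean on these libraries where they do the work, as an engineer would, in place of code of your own. Each camera call takes 0.05 s, during which the arm holds its last target. There are 200 camera calls.

### The job

Raise the slatted shutter of the roll-top tool chest by its handle, all the way back until it stays open by itself. Then pick up the wooden hand plane from the bench and set it down gently, sole down, in the shallow parking tray inside the chest, so that it lies flat on the tray's floor within the rim, and let go. Leave the shutter open and do not disturb the other things.

Things in the scene. Friction and masses are not known exactly. Their poses are not given: they have to be found in the camera images.
- chest: Fixed wooden roll-top tool chest, 344 deep (x), 314 wide (y), 217 mm high. Origin: centre of its underside, on the bench; x points from the shutter's closed front (towards the robot) to the back, z up. Two D-shaped cheeks 12 thick (inner faces y = +-145) with half-round rims of radius 172 about the roll axis. Front sill 40 high, outer face x = -160. Inner floor 20 up. Rear half under a fixed hood.
- roll_axis (a point): A point on the axis of the shutter's circular tracks, in the chest's middle plane, 45 mm above the chest's origin; the axis runs along the chest's y. With the shutter open, the chest in front (-x) of this axis is open from above.
- shutter (a joint): Angle of the shutter along its tracks, rad: 0 closed (at the start), 1.606 at the stop, fully open. Its slats (290 wide, 8 thick, radius 150 mm) move as one rigid arc about the roll axis. About 0.75 kg (varies by a fifth): released below about 0.75 it slides shut, near 0.9 it may hang in balance, past 1.1 it runs on to the stop and rests open. Raising it by the handle takes up to about 8 N.
- shutter_handle (a point): Centre of the shutter's steel bar handle: round, 12 mm thick, 120 long along the chest's y, on two posts at y = +-55, its centre 46 off the slats' face. Closed, it is 199 in front (-x) of the roll axis and 17 above it. It moves on a circle of radius 200 about the axis: at joint angle q, chest x = -200 cos(q+0.087), height above the axis = 200 sin(q+0.087).
- plane_centre (a point): Centre (22 above the sole) of the wooden hand plane's body, a block 110 long (x), 44 wide (y), 44 mm high, about 0.36 kg, sole down on the bench left or right of the chest, z up. On top an iron and wedge slope up near the middle to 65 above the sole and a small knob stands near the front end. Its long sides are plain and parallel: grip it across the 44 mm width.
- tray_floor (a point): Centre of the floor of the plane's shallow wooden parking tray, fixed in the chest's front half at the left or right; 23 mm above the bench. Outside 136 (x) by 72 (y), inside 124 by 60; rim 6 thick, 6 above this floor. x lies along the chest's x (within 0.03 rad). The plane lies in it lengthwise, either way round; its centre is then 22 above this point.
- cork_centre (a point): Centre of a loose cork sanding block, 100 (x) x 50 (y) x 30 mm, lying on the chest's floor beside the tray (the other of the two places). To be left alone.
- stone_centre (a point): Centre of a honing stone on a wooden base, 170 x 66 x 28 mm, loose on the bench on the other side of the chest from the plane. To be left alone.
- mallet_centre (a point): Centre of a turned carver's mallet standing on its head, 84 mm across, 212 high, at the far left. To be left alone.
- glue_centre (a point): Centre of a yellow glue bottle with a red cap, 56 mm across, 150 high, at the far right. To be left alone.
Not all that is in view belongs to the job. Leave any turquoise look-alike of the part that bears plane_centre alone.

How it is judged (in metres and radians):
On the way, in this order (a step that is already met when the one before it is completed fails the run):
1. the shutter is raised past 1.45 rad and stays there untouched by the robot for half a second (value of joint shutter above 1.45 rad and contact force between each of the fingers, the arm and chest below 0.3 N), for 0.5 s.
2. the plane lies on the floor of the parking tray (x of plane_centre in the frame of tray_floor between -0.013 and 0.013 m and y of plane_centre in the frame of tray_floor between -0.013 and 0.013 m and z of plane_centre in the frame of tray_floor below 0.0255 m and angle between plane_centre's own z axis and vertical below 0.08 rad), for 0.2 s.
At the end, for the whole second after the job is handed in: The shutter rests open by itself (joint above 1.45 of 1.606 rad), and the plane lies still and released inside the parking tray's rim: its centre within 13 mm of the tray's centre along and across, no more than 3.5 mm above its seated height, upright within 0.08 rad (all of step 2 and value of joint shutter above 1.45 rad and linear speed of plane below 0.02 m/s and velocity of joint shutter between -0.05 and 0.05 rad/s and contact force between the fingers and plane below 0.3 N); the robot touches nothing.
It fails at once if the plane is dropped or thrown: not held by the fingers, it moves faster than 0.5 m/s (a fall of about 13 mm) (linear speed of plane above 0.5 m/s and contact force between the fingers and plane below 0.3 N).
It fails at once if the plane is forced onto the tray (contact force above 70 N) (contact force between plane and tray above 70 N).
It fails at once if another thing (cork block, honing stone, mallet, glue bottle) is moved by more than 30 mm (distance of any of cork_centre, stone_centre, mallet_centre, glue_centre from where it was at the start of the episode above 0.03 m).
It also fails if it takes over 64 s, if anything falls off the work surface, if the arm or the gripper's body presses on something with over 40 N, if the wrist force passes 120 N, or if a joint passes its speed limit or range.

## Working session

There is one attempt and no reset: what is moved stays moved. The work goes in short steps, Python scripts to look and compute and a shell command to move; the robot and the scene stay as the last step left them, time stands still between calls to the robot, and variables do not carry over. Pictures are saved under pics/ and viewed, at most 10 in all, crops included, and the job is handed in when it is done.

```bash
mkdir -p pics
cat > h.py <<'E'
import numpy as np, cv2
from scipy.spatial.transform import Rotation as Ro
from cell import robot
def grab(n):
    s=robot.get_state(); f=robot.grab_frame(n)
    h,w=f["depth"].shape; fl=h/2/np.tan(np.radians(f["vertical_fov"])/2)
    f["K"]=np.array([[fl,0,f["cx"]],[0,fl,f["cy"]],[0,0,1.]])
    if "rvec" in f:
        R=cv2.Rodrigues(np.array(f["rvec"],float))[0]; t=np.array(f["tvec"],float).ravel()
        f["R"],f["t"]=R.T,-R.T@t
    else:
        M=np.array(f["mount"]); Rt=Ro.from_euler('xyz',s["orientation"],degrees=True).as_matrix()
        f["R"]=Rt@M[:3,:3]; f["t"]=Rt@M[:3,3]+np.array(s["ee_pos"])
    u,v=np.meshgrid(np.arange(w),np.arange(h))
    p=cv2.undistortPoints(np.stack([u,v],-1).reshape(-1,1,2).astype(np.float64),f["K"],np.array(f["dist"],float)).reshape(h,w,2)
    d=f["depth"]; c=np.dstack([p[...,0]*d,p[...,1]*d,d])
    f["P"]=c@f["R"].T+f["t"]; f["P"][d<=0]=np.nan
    return f
def save(f,n,box=None,k=1):
    im=f["image"][...,::-1]
    if box: im=im[box[1]:box[3],box[0]:box[2]]
    cv2.imwrite("pics/"+n,cv2.resize(im,None,fx=k,fy=k,interpolation=cv2.INTER_CUBIC))
E
python3 - <<'E'
from h import *
import pickle
print(robot.get_state(), robot.tcp_to_grasp)
for n in("top","scene"):
    f=grab(n); save(f,n+"0.png"); np.save(n+"0.npy",f["P"]); np.save(n+"0i.npy",f["image"]); print(n,f["t"],f["K"][0,0])
E
```

```text
{'clock': 0.0, 'qpos': array([-8.75525335e+01,  9.11213377e+00,  9.15715130e+01,  4.62554553e-04,
        7.94217470e+01, -1.20381843e+01]), 'dq': array([-0.00755875, -0.01077821, -0.05675077,  0.03082172,  0.04501828,
       -0.06644654]), 'joint_efforts': array([-1.13732320e-03, -3.85574198e+01, -3.22108734e+01,  7.00497092e-02,
        3.80149239e-02, -1.32447481e-04]), 'ee_pos': array([ 0.14378094, -0.55609741,  0.21362975]), 'orientation': array([-1.79897019e+02, -2.24258288e-02,  1.44855453e+01]), 'wrist_force': array([-0.40912154, -0.90599236, -1.02562077]), 'torque': array([-0.02600202,  0.00477119,  0.00857505]), 'gripper_force': 0.0, 'opening': 0.09196017136130533} 0.0187
top [ 0.41448431 -0.01671887  1.10945647] 378.6637590241043
scene [0.56805521 0.35556168 1.21499358] 403.45286160065876
```

View pics/top0.png

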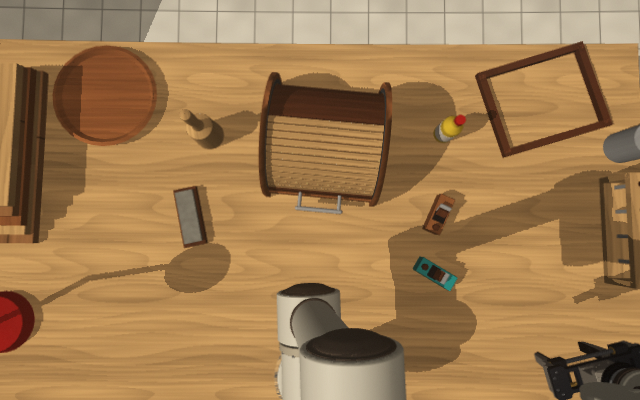

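View pics/scene0.png

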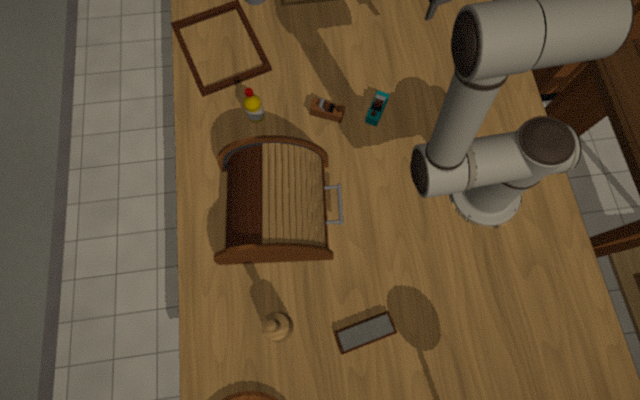

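Top view: the chest is at about (325,140) and its bar handle at (319,210). Two things could be the plane: the brown wooden one at (439,214) and the turquoise look-alike at (436,273). By the description I choose the brown one. The stone is at (190,216), the mallet at (203,130) and the glue bottle at (450,128). Next I check the choice in a crop and measure.

Run:
```python
from h import *
P=np.load("top0.npy"); I=np.load("top0i.npy"); S=np.load("scene0.npy")
cv2.imwrite("pics/plane_crop.png",cv2.resize(I[180:300,390:490,::-1],None,fx=5,fy=5,interpolation=cv2.INTER_CUBIC))
print("bench z",P[250,250,2],S[300,380,2])
def reg(P,b,lo,hi):
    q=P[b[1]:b[3],b[0]:b[2]].reshape(-1,3); return q[(q[:,2]>lo)&(q[:,2]<hi)]
def rect(q):
    (c,s,a)=cv2.minAreaRect((q[:,:2]*1000).astype(np.float32)); return np.round(c,1),np.round(s,1),round(a,2),len(q)
print("plane top",rect(reg(P,(415,185,465,245),.036,.048)),"all",rect(reg(P,(415,185,465,245),.015,.075)))
print("plane scene",rect(reg(S,(300,88,350,128),.036,.048)))
q=reg(P,(240,60,410,225),.02,.3); print("chest all",rect(q), q[:,2].max())
q=reg(S,(205,125,350,270),.02,.3); print("chest scene",rect(q), q[:,2].max())
for nm,p,b in(("h top",P,(300,204,338,216)),("h scene",S,(330,180,348,226))):
    q=reg(p,b,.035,.12); print(nm,rect(q),np.median(q,0), q.min(0),q.max(0))
# cheeks rims: top ridge points
q=reg(P,(240,60,410,225),.2,.3); print("ridge",rect(q))
for u in (190,):
  print("stone",rect(reg(P,(160,175,220,255),.015,.06)))
print("mallet",np.nanmax(P[100:160,170:230,2]),"mallet c",np.nanmedian(reg(P,(170,100,230,160),.05,.25),0),"glue",np.nanmedian(reg(P,(430,105,475,150),.05,.25),0))
```

```text
bench z -0.003594576944352612 -0.005482494708110908
plane top (array([ 457.6, -346.9]), array([ 44.1, 109.6]), 66.13, 451) all (array([ 457.4, -346.7]), array([ 44.2, 110.2]), 66.08, 703)
plane scene (array([ 457.4, -346.7]), array([ 47.5, 109.7]), 67.6, 299)
chest all (array([648.1, -21. ]), array([314.2, 378.1]), 84.95, 14410) 0.21953296032003833
chest scene (array([649.3, -21.2]), array([318.2, 379.6]), 85.16, 12900) 0.2211722900180103
h top (array([469.2,  -6. ]), array([ 25.1, 102.4]), 0.47, 171) [ 0.46514414 -0.00743345  0.06692204] [ 0.45688286 -0.0571823   0.06112655] [0.48215842 0.04526059 0.07253285]
h scene (array([476.5,  -6.6]), array([130.3,  38.7]), 82.07, 218) [0.4686376  0.00061088 0.06620775] [ 0.45664178 -0.07041226  0.05742412] [0.50382782 0.05976815 0.07351878]
ridge (array([663.8, -22.3]), array([313.5, 155.1]), 85.56, 850)
stone (array([446.5, 366. ]), array([168.3,  68.3]), 12.33, 1241)
mallet 0.21431455396499866 mallet c [0.68007638 0.30920137 0.10348761] glue [ 0.69020582 -0.35872812  0.1025082 ]
```

View pics/plane_crop.png

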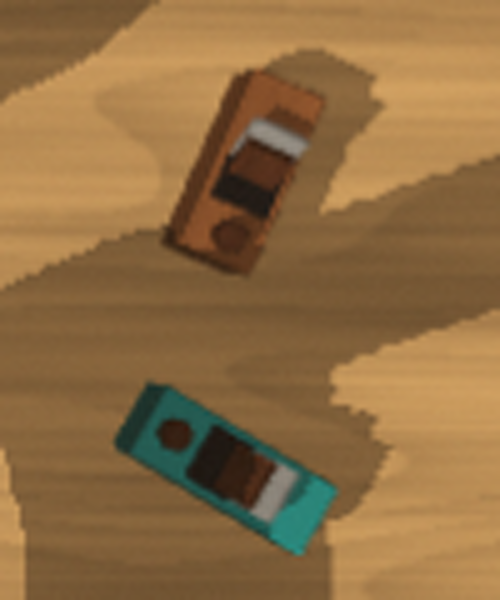

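The crop confirms it: the brown wooden plane is at top pixel (439,214), turned about 24° with its iron towards the back, and the teal one is the decoy. With the tool pointing straight down, a straight grip across the closed bar would put the gripper's body into the slats. I will grip the bar skewed by 60° (tool yaw 25) instead.

```bash
python3 -m handwheel '[{"xyz":[0.512,0.812,0.07],"spin":0.029,"jaw":-1},{"xyz":[0.512,0.812,0.07],"spin":0.029,"jaw":-1},{"xyz":[0.512,0.812,0.07],"spin":0.029,"jaw":-1},{"xyz":[0.512,0.812,0.07],"spin":0.029,"jaw":-1},{"xyz":[0.512,0.812,0.07],"spin":0.029,"jaw":-1},{"xyz":[0.512,0.812,0.07],"spin":0.029,"jaw":-1},{"xyz":[0.512,0.812,0.07],"spin":0.029,"jaw":-1},{"xyz":[0.512,0.812,0.07],"spin":0.029,"jaw":-1}]' 40
python3 - <<'E'
from h import *
f=grab("wrist"); save(f,"w1.png")
P=f["P"]
for lo,hi in((.055,.075),):
    m=(P[...,2]>lo)&(P[...,2]<hi)&(P[...,0]<.49)&(P[...,0]>.43)&(abs(P[...,1])<.1)
    q=P[m]; print(len(q)); 
    if len(q): print(cv2.minAreaRect((q[:,:2]*1000).astype(np.float32)),np.median(q,0))
E
```

```text
clock: 1.1
ee_pos: [0.4005, -0.1483, 0.2496]
orientation: [-180.0, -0.0, 25.0]
wrist_force: [0.2, -0.8, 0.1]
opening: 0.0921
gripper_force: 0.0
1530
((474.0269470214844, -6.807151794433594), (129.8164825439453, 32.20484924316406), 89.59310150146484) [ 0.46937723 -0.007987    0.06789687]
```

View pics/w1.png

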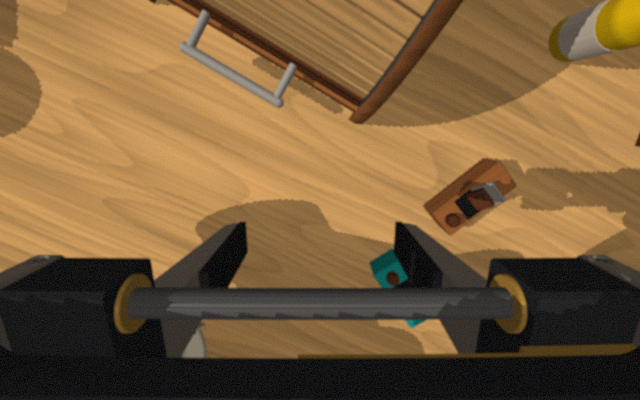

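The wrist view shows the bar from (183,47) to (281,103), its posts going to the slats, and the brown plane at (470,195). The gripper's body is wide along the closing line, as I assumed. I fit the bar line from this view.

Run:
```python
from h import *
f=grab("wrist"); P=f["P"]
# bar line: sample across image normal near pixel line, take local highest depth-closest points
a=np.array([183,47.]);b=np.array([281,103.]);n=np.array([-(b-a)[1],(b-a)[0]])/np.hypot(*(b-a))
pts=[]
for s in np.linspace(.12,.88,40):
    c=a+s*(b-a); l=[P[int(round((c+k*n)[1])),int(round((c+k*n)[0]))] for k in np.arange(-9,9.1,.5)]
    l=np.array([p for p in l if p[2]>.05 and p[2]<.08]); 
    if len(l): pts.append((l[:,:2].min(0)+l[:,:2].max(0))/2); 
pts=np.array(pts); print(len(pts),np.polyfit(pts[:,1],pts[:,0],1), np.degrees(np.arctan(np.polyfit(pts[:,1],pts[:,0],1)[0])))
for p in((183,47),(281,103),(186,46),(280,100)): print(P[p[1],p[0]])
m=(P[...,2]>.05)&(P[...,2]<.08)&(P[...,0]<.478)&(P[...,0]>.44)&(abs(P[...,1])<.1)
q=P[m];print(q[:,1].min(),q[:,1].max(),np.percentile(q[:,2],[50,95]))
```

```text
40 [0.08618922 0.46855167] 4.926104528335969
[0.47387083 0.05763803 0.06743428]
[ 0.46500546 -0.06567785  0.06801755]
[0.47624029 0.05472524 0.06781149]
[ 0.46754761 -0.06349263  0.06918214]
-0.07180161782856384 0.0589461687939907 [0.068162  0.0699498]
```

```bash
python3 -m handwheel '[{"xyz":[0.06,0.15,0],"spin":0,"jaw":-1},{"xyz":[0.136,0.304,0],"spin":0,"jaw":-1},{"xyz":[0.136,0.304,0],"spin":0,"jaw":-1},{"xyz":[0.136,0.304,-0.1],"spin":0,"jaw":-1},{"xyz":[0.136,0.304,-0.2],"spin":0,"jaw":-1},{"xyz":[0.136,0.304,-0.3],"spin":0,"jaw":-1},{"xyz":[0.136,0.304,-0.3],"spin":0,"jaw":-1},{"xyz":[0.136,0.304,-0.3],"spin":0,"jaw":-1}]' 40
python3 - <<'E'
from h import *
f=grab("wrist"); save(f,"w2.png"); print(robot.get_state()["ee_pos"],robot.get_state()["wrist_force"])
E
```

```text
clock: 2.2
ee_pos: [0.4689, 0.0005, 0.1013]
orientation: [179.9, -0.1, 24.9]
wrist_force: [0.3, 0.3, 0.0]
opening: 0.0918
gripper_force: 0.0
[4.69626320e-01 3.75407372e-04 1.02062026e-01] [ 0.81840069 -0.49209779  0.49405478]
```

View pics/w2.png

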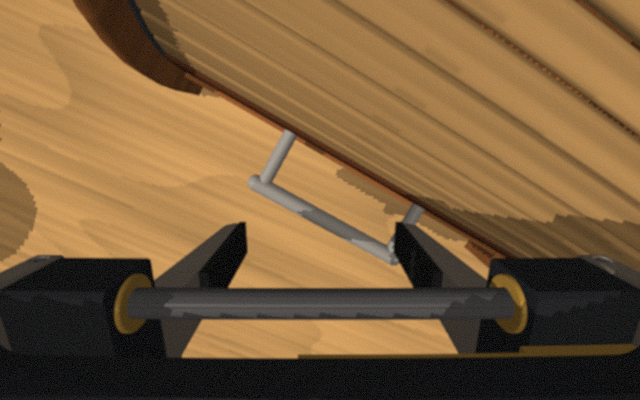

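The view shows the bar from (252,182) to (395,258) running skewed between the fingers. The right finger goes in between the bar and the slats, close to the right post at (410,220). I check the offsets numerically.

Run:
```python
from h import *
f=grab("wrist"); P=f["P"]
pts=[];a=np.array([262,188.]);b=np.array([385,252.]);n=np.array([-(b-a)[1],(b-a)[0]])/np.hypot(*(b-a))
for s in np.linspace(.1,.9,40):
    c=a+s*(b-a); l=np.array([P[int(round((c+k*n)[1])),int(round((c+k*n)[0]))] for k in np.arange(-14,14.1,.5)])
    l=l[(l[:,2]>.05)&(l[:,2]<.08)]
    if len(l): pts.append(list((l[:,:2].min(0)+l[:,:2].max(0))/2)+[l[:,2].max()])
pts=np.array(pts); k=np.polyfit(pts[:,1],pts[:,0],1); print(len(pts),k,np.median(pts[:,2]),pts[:,1].min(),pts[:,1].max())
for p in((250,180),(290,133),(394,262),(415,212)): print(p,P[p[1],p[0]])
```

```text
40 [0.08553121 0.46893587] 0.06984327509478232 -0.04575585930781205 0.037554847440889
(250, 180) [0.47443362 0.05743892 0.06708601]
(290, 133) [0.51655298 0.04470059 0.06496023]
(394, 262) [ 0.46168053 -0.06623141  0.0686528 ]
(415, 212) [ 0.50286627 -0.06290744  0.06457735]
```

```bash
python3 -m handwheel '[{"xyz":[0.001,0.015,0],"spin":0,"jaw":-0.74},{"xyz":[0.001,0.015,0],"spin":0,"jaw":-0.74},{"xyz":[0.001,0.015,-0.03],"spin":0,"jaw":-0.74},{"xyz":[0.001,0.015,-0.05],"spin":0,"jaw":-0.74},{"xyz":[0.001,0.015,-0.07],"spin":0,"jaw":-0.74},{"xyz":[0.001,0.015,-0.09],"spin":0,"jaw":-0.74},{"xyz":[0.001,0.015,-0.096],"spin":0,"jaw":-0.74},{"xyz":[0.001,0.015,-0.096],"spin":0,"jaw":-0.74}]' 40
```

```text
clock: 3.3
ee_pos: [0.4682, 0.0088, 0.0514]
orientation: [-180.0, 0.0, 24.9]
wrist_force: [0.1, 0.2, 0.4]
opening: 0.0797
gripper_force: 0.0
```

Nothing was touched. Closing on the bar.

```bash
python3 -m handwheel '[{"xyz":[0,0,0],"spin":0,"jaw":-0.5},{"xyz":[0,0,0],"spin":0,"jaw":-0.3},{"xyz":[0,0,0],"spin":0,"jaw":0},{"xyz":[0,0,0],"spin":0,"jaw":0.5},{"xyz":[0,0,0],"spin":0,"jaw":1},{"xyz":[0,0,0],"spin":0,"jaw":1},{"xyz":[0,0,0],"spin":0,"jaw":1},{"xyz":[0,0,0],"spin":0,"jaw":1}]' 40
```

```text
clock: 4.3
ee_pos: [0.4693, 0.0085, 0.0521]
orientation: [179.9, -0.1, 25.0]
wrist_force: [5.7, -0.2, -0.6]
opening: 0.0474
gripper_force: 35.8
```

```bash
python3 -m handwheel '[{"xyz":[0.003,0,0.025],"spin":0,"jaw":1},{"xyz":[0.006,-0.001,0.045],"spin":0,"jaw":1},{"xyz":[0.011,-0.001,0.064],"spin":0,"jaw":1},{"xyz":[0.016,-0.001,0.083],"spin":0,"jaw":1},{"xyz":[0.023,-0.002,0.102],"spin":0,"jaw":1},{"xyz":[0.03,-0.003,0.121],"spin":0,"jaw":1},{"xyz":[0.038,-0.003,0.139],"spin":0,"jaw":1},{"xyz":[0.047,-0.004,0.157],"spin":0,"jaw":1}]' 45
```

```text
clock: 5.3
ee_pos: [0.4914, 0.0074, 0.1286]
orientation: [-179.9, 0.0, 25.0]
wrist_force: [9.5, -1.6, -10.6]
opening: 0.044
gripper_force: 59.2
```

```bash
python3 -m handwheel '[{"xyz":[0.021,-0.002,0.034],"spin":0,"jaw":1},{"xyz":[0.045,-0.004,0.066],"spin":0,"jaw":1},{"xyz":[0.072,-0.006,0.095],"spin":0,"jaw":1},{"xyz":[0.102,-0.009,0.122],"spin":0,"jaw":1},{"xyz":[0.134,-0.012,0.145],"spin":0,"jaw":1},{"xyz":[0.169,-0.015,0.165],"spin":0,"jaw":1},{"xyz":[0.205,-0.018,0.181],"spin":0,"jaw":1},{"xyz":[0.243,-0.021,0.194],"spin":0,"jaw":1}]' 45
```

```text
clock: 6.3
ee_pos: [0.6109, -0.001, 0.2286]
orientation: [-179.5, 0.2, 25.2]
wrist_force: [-7.7, -2.4, 11.0]
opening: 0.0405
gripper_force: 79.5
```

```bash
python3 -m handwheel '[{"xyz":[0.039,-0.003,0.009],"spin":0,"jaw":1},{"xyz":[0.078,-0.007,0.014],"spin":0,"jaw":1},{"xyz":[0.098,-0.009,0.0145],"spin":0,"jaw":1},{"xyz":[0.12,-0.01,0.014],"spin":0,"jaw":1},{"xyz":[0.134,-0.012,0.0135],"spin":0,"jaw":0},{"xyz":[0.134,-0.012,0.0135],"spin":0,"jaw":-1},{"xyz":[0.134,-0.012,0.0135],"spin":0,"jaw":-1},{"xyz":[0.134,-0.012,0.0135],"spin":0,"jaw":-1}]' 45
```

```text
clock: 7.3
ee_pos: [0.6794, -0.0097, 0.2328]
orientation: [-179.9, 0.1, 24.8]
wrist_force: [1.4, 0.8, -0.7]
opening: 0.0737
gripper_force: 0.8
```

```bash
python3 -m handwheel '[{"xyz":[0,0,0],"spin":0,"jaw":-1},{"xyz":[0,0,0.05],"spin":0,"jaw":-1},{"xyz":[0,0,0.15],"spin":0,"jaw":-1},{"xyz":[0,0,0.25],"spin":0,"jaw":-1},{"xyz":[-0.1,-0.08,0.25],"spin":0,"jaw":-1},{"xyz":[-0.2,-0.16,0.25],"spin":0,"jaw":-1},{"xyz":[-0.3,-0.24,0.25],"spin":0,"jaw":-1},{"xyz":[-0.4,-0.34,0.25],"spin":0,"jaw":-1}]' 45
python3 - <<'E'
from h import *
f=grab("top"); save(f,"top1.png",(200,40,480,300),2.8); np.save("top1.npy",f["P"]); np.save("top1i.npy",f["image"])
f=grab("scene"); np.save("scene1.npy",f["P"]); np.save("scene1i.npy",f["image"])
f=grab("wrist"); np.save("wr1.npy",f["P"]); np.save("wr1i.npy",f["image"])
E
```

```text
clock: 8.3
ee_pos: [0.4869, -0.1716, 0.3585]
orientation: [-180.0, 0.1, 24.9]
wrist_force: [0.5, -0.6, -0.1]
opening: 0.0917
gripper_force: 0.0
```

View pics/top1.png

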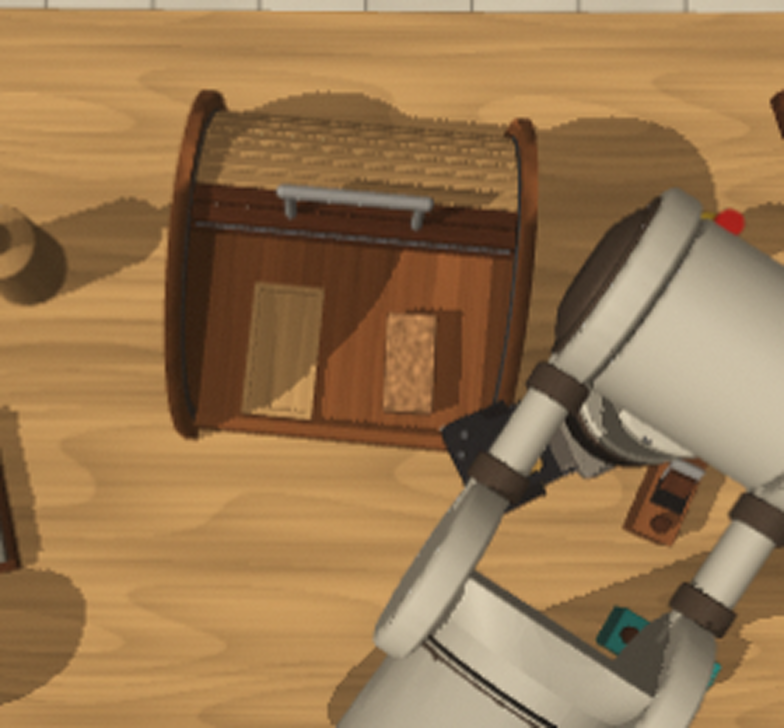

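The shutter is up and staying open. In the crop the tray (light wood) spans (248–323, 283–420) at left and the cork is at (410,362). I measure the tray and re-measure the plane.

Run:
```python
from h import *
def rect(q):
    (c,s,a)=cv2.minAreaRect((q[:,:2]*1000).astype(np.float32)); return np.round(c,1),np.round(s,1),round(a,2),len(q)
yaw=np.radians(-5.0); o=np.array([.6645,-.0225]); R=np.array([[np.cos(yaw),-np.sin(yaw)],[np.sin(yaw),np.cos(yaw)]])
for n in("top1","scene1","wr1"):
    P=np.load(n+".npy"); I=np.load(n+"i.npy").astype(int)
    L=(P[...,:2]-o)@R
    m=(P[...,2]>.015)&(P[...,2]<.04)&(L[...,0]>-.15)&(L[...,0]<-.005)&(L[...,1]>.0)&(L[...,1]<.14)
    # inner floor 20, tray wood lighter (green/red ratio)
    g=I[...,1]/(I[...,0]+1); 
    mm=m&(g>.73)
    mm=cv2.morphologyEx(mm.astype(np.uint8),cv2.MORPH_OPEN,np.ones((3,3)))>0
    print(n,m.sum(),np.percentile(g[m],[5,25,50,75,95]) if m.any() else '')
    if mm.sum()>30:
        q=P[mm]; print(" tray",rect(q),np.percentile(q[:,2],[5,50,95])); (c,_,_,_)=rect(q); print(" chest frame",(c/1000-o)@R)
    m=(P[...,2]>.015)&(P[...,2]<.07)&(L[...,0]>-.15)&(L[...,0]<-.005)&(L[...,1]<-.01)&(L[...,1]>-.1)
    m&=(P[...,2]>.035); 
    if m.sum()>20:
        print(" cork",rect(P[m])); (c,_,_,_)=rect(P[m]); print(" chest frame",(c/1000-o)@R)
    b=(P[...,0]>.38)&(P[...,0]<.53)&(P[...,1]<-.28)&(P[...,1]>-.42)&(P[...,2]>.034)&(P[...,2]<.05)&(g<.62)
    if b.sum()>30: print(" plane",rect(P[b]),"body z",np.median(P[b][:,2]))
    # cheek inner faces check
    for x in(-.14,-.1):
        k=(abs(L[...,0]-x)<.01)&(P[...,2]>.12)&(P[...,2]<.23)&(abs(L[...,1])<.17); 
        print(x," cheeks y",np.percentile(L[k][:,1],[1,99]) if k.any() else '')
```

```text
top1 2318 [0.57303371 0.58510638 0.6882029  0.73451327 0.75132275]
 tray (array([596.1,  45.8]), array([ 67.5, 132.5]), 84.8, 476) [0.01943807 0.02289574 0.02914456]
 chest frame [-0.07409245  0.06207865]
 cork (array([571.5, -69.6]), array([ 88.4, 123. ]), 85.74, 649)
 chest frame [-0.08854107 -0.05502625]
 plane (array([ 449.1, -342.6]), array([43. , 91.3]), 65.72, 206) body z 0.043221791953438005
-0.14  cheeks y [0.14327777 0.15662659]
-0.1  cheeks y [-0.15641226  0.15512457]
scene1 1605 [0.55752955 0.63291139 0.73737374 0.7628866  0.78651685]
 tray (array([595.8,  46.7]), array([ 71.5, 131.3]), 84.15, 630) [0.01900829 0.02347856 0.03001185]
 chest frame [-0.07446975  0.06294907]
 cork (array([571.2, -69.2]), array([ 87.3, 122.2]), 85.13, 555)
 chest frame [-0.08887479 -0.05465392]
 plane (array([ 466.6, -350.6]), array([45.5, 88.2]), 63.15, 140) body z 0.0431231497645862
-0.14  cheeks y [-0.15722524  0.15715399]
-0.1  cheeks y [-0.15671084  0.15707953]
wr1 7795 [0.57142857 0.6027883  0.72727273 0.75       0.76515152]
 tray (array([597.4,  46.3]), array([ 72.7, 135.5]), 84.84, 3356) [0.02254222 0.02424051 0.03053799]
 chest frame [-0.07284098  0.06269004]
 cork (array([572.8, -69.5]), array([ 89.4, 125.4]), 84.99, 2399)
 chest frame [-0.08725473 -0.05481333]
 plane (array([ 460.2, -348.2]), array([ 43.4, 105.4]), 66.75, 754) body z 0.044343370631038076
-0.14  cheeks y [-0.15737903  0.15649155]
-0.1  cheeks y [-0.15766028  0.14561344]
```

Tray centre is at about (0.597, 0.046), chest y +63 mm, so the gripper's body (±94.5 mm along the closing line) would foul the left cheek at 145 mm. Plan: set the plane down about 15 mm short, resting on the near rim, then nudge it over with the gripper turned 90°. First I go over the plane.

```bash
python3 -m handwheel '[{"xyz":[-0.02,-0.12,0],"spin":-0.03,"jaw":-1},{"xyz":[-0.043,-0.23,0],"spin":-0.06,"jaw":-1},{"xyz":[-0.043,-0.334,-0.1],"spin":-0.09,"jaw":-1},{"xyz":[-0.043,-0.334,-0.2],"spin":-0.12,"jaw":-1},{"xyz":[-0.043,-0.334,-0.3],"spin":-0.136,"jaw":-1},{"xyz":[-0.043,-0.334,-0.4],"spin":-0.136,"jaw":-1},{"xyz":[-0.043,-0.334,-0.456],"spin":-0.136,"jaw":-1},{"xyz":[-0.043,-0.334,-0.456],"spin":-0.136,"jaw":-1}]' 20
python3 - <<'E'
from h import *
f=grab("wrist"); save(f,"w3.png"); P=f["P"]; I=f["image"].astype(int); g=I[...,1]/(I[...,0]+1)
s=robot.get_state(); print(s["ee_pos"],s["orientation"])
b=(P[...,0]>.38)&(P[...,0]<.53)&(P[...,1]<-.28)&(P[...,1]>-.42)&(P[...,2]>.037)&(P[...,2]<.049)
print(cv2.minAreaRect((P[b][:,:2]*1000).astype(np.float32)),b.sum())
E
```

```text
clock: 9.45
ee_pos: [0.4668, -0.3354, 0.1278]
orientation: [-179.8, 0.4, -24.0]
wrist_force: [-0.3, 0.2, 0.1]
opening: 0.0921
gripper_force: 0.0
[ 0.46797618 -0.33674325  0.13019405] [-1.79942785e+02  1.32028695e-01 -2.39913124e+01]
((459.41290283203125, -349.6336975097656), (44.163753509521484, 109.2782974243164), 65.7107925415039) 4245
```

View pics/w3.png

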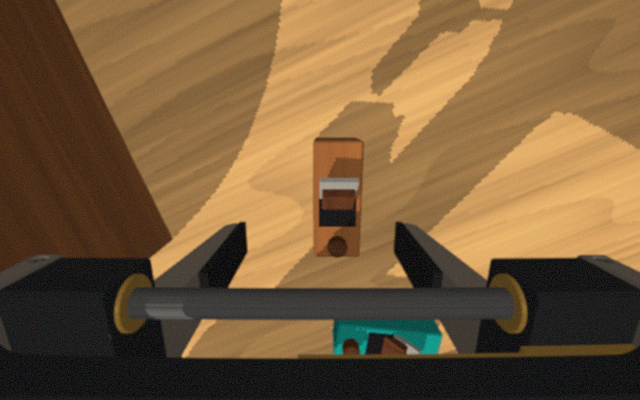

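The view shows the brown plane at (338,198), aligned between the fingers, with the turquoise one well clear at (385,338). Small correction, descend, grip.

```bash
python3 -m handwheel '[{"xyz":[-0.018,-0.024,-0.04],"spin":0,"jaw":-1},{"xyz":[-0.018,-0.024,-0.12],"spin":0,"jaw":-1},{"xyz":[-0.018,-0.024,-0.2],"spin":0,"jaw":-1},{"xyz":[-0.018,-0.024,-0.236],"spin":0,"jaw":-1},{"xyz":[-0.018,-0.024,-0.236],"spin":0,"jaw":-0.5},{"xyz":[-0.018,-0.024,-0.236],"spin":0,"jaw":0.2},{"xyz":[-0.018,-0.024,-0.236],"spin":0,"jaw":1},{"xyz":[-0.018,-0.024,-0.236],"spin":0,"jaw":1}]' 30; python3 -m handwheel '[{"xyz":[0,0,0],"spin":0,"jaw":1},{"xyz":[0,0,0],"spin":0,"jaw":1},{"xyz":[0,0,0],"spin":0,"jaw":1},{"xyz":[0,0,0.02],"spin":0,"jaw":1},{"xyz":[0,0,0.06],"spin":0,"jaw":1},{"xyz":[0,0,0.12],"spin":0,"jaw":1},{"xyz":[0,0,0.2],"spin":0,"jaw":1},{"xyz":[0,0,0.28],"spin":0,"jaw":1}]' 30
```

```text
clock: 10.5
ee_pos: [0.4594, -0.3503, 0.0139]
orientation: [180.0, -0.1, -24.0]
wrist_force: [0.3, 0.4, 0.4]
opening: 0.054
gripper_force: 0.0
clock: 11.5
ee_pos: [0.4586, -0.3499, 0.155]
orientation: [180.0, -0.0, -24.0]
wrist_force: [0.5, -0.6, -2.7]
opening: 0.0439
gripper_force: 30.0
```

```bash
python3 -m handwheel '[{"xyz":[0,0,0.1],"spin":0,"jaw":1},{"xyz":[0,0,0.2],"spin":0.01,"jaw":1},{"xyz":[0.02,0.06,0.29],"spin":0.02,"jaw":1},{"xyz":[0.06,0.16,0.356],"spin":0.03,"jaw":1},{"xyz":[0.1,0.26,0.356],"spin":0.04,"jaw":1},{"xyz":[0.14,0.36,0.356],"spin":0.053,"jaw":1},{"xyz":[0.18,0.46,0.356],"spin":0.053,"jaw":1},{"xyz":[0.2,0.56,0.356],"spin":0.053,"jaw":1}]' 30; python3 -m handwheel '[{"xyz":[0.05,0.1,0],"spin":0,"jaw":1},{"xyz":[0.074,0.18,0],"spin":0,"jaw":1},{"xyz":[0.074,0.201,0],"spin":0,"jaw":1},{"xyz":[0.074,0.201,0],"spin":0,"jaw":1},{"xyz":[0.074,0.201,0],"spin":0,"jaw":1},{"xyz":[0.074,0.201,-0.04],"spin":0,"jaw":1},{"xyz":[0.074,0.201,-0.08],"spin":0,"jaw":1},{"xyz":[0.074,0.201,-0.08],"spin":0,"jaw":1}]' 30
python3 - <<'E'
from h import *
s=robot.get_state(); print(s["ee_pos"],s["orientation"])
f=grab("wrist"); P=f["P"]
yaw=np.radians(-5.0); o=np.array([.6645,-.0225]); R=np.array([[np.cos(yaw),-np.sin(yaw)],[np.sin(yaw),np.cos(yaw)]])
L=(P[...,:2]-o)@R
for lo,hi in((-.12,-.09),(-.06,-.03)):
    k=(L[...,0]>lo)&(L[...,0]<hi)&(P[...,2]>.1)&(P[...,2]<.23)&(abs(L[...,1])<.18)&(abs(L[...,1])>.13); 
    for sg in(1,-1):
        y=L[k][:,1]*sg; y=y[y>0]; print(lo,sg,len(y),np.percentile(y,[2,98]) if len(y) else '')
save(f,"w4.png")
E
```

```text
clock: 12.5
ee_pos: [0.559, -0.0681, 0.3317]
orientation: [180.0, -0.0, -5.0]
wrist_force: [0.6, -1.0, -3.0]
opening: 0.044
gripper_force: 30.0
clock: 13.5
ee_pos: [0.5947, 0.0296, 0.289]
orientation: [180.0, 0.2, -5.1]
wrist_force: [-0.5, 0.1, -4.3]
opening: 0.0439
gripper_force: 30.0
[0.59465817 0.02957543 0.28901408] [179.99686207   0.23180632  -5.06081704]
-0.12 1 795 [0.14250043 0.15548478]
-0.12 -1 1266 [0.14321871 0.15638161]
-0.06 1 1519 [0.14266778 0.1559439 ]
-0.06 -1 2382 [0.14366144 0.15620902]
```

View pics/w4.png

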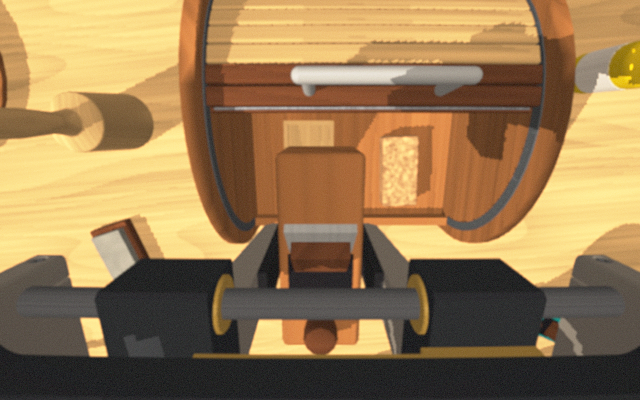

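The wrist view shows the plane held at (320,250), with the tray behind it at (308,133), the cork at (400,170) and the shutter open with its handle at (385,75). The cheek margin is thin, so I shift 2 mm inwards and descend to just above the rim.

```bash
python3 -m handwheel '[{"xyz":[0.002,-0.004,-0.06],"spin":0,"jaw":1},{"xyz":[0.002,-0.004,-0.13],"spin":0,"jaw":1},{"xyz":[0.002,-0.004,-0.2],"spin":0,"jaw":1},{"xyz":[0.002,-0.004,-0.27],"spin":0,"jaw":1},{"xyz":[0.002,-0.004,-0.34],"spin":0,"jaw":1},{"xyz":[0.002,-0.004,-0.4],"spin":0,"jaw":1},{"xyz":[0.002,-0.004,-0.45],"spin":0,"jaw":1},{"xyz":[0.002,-0.004,-0.45],"spin":0,"jaw":1}]' 30
```

```text
clock: 14.55
ee_pos: [0.596, 0.0284, 0.065]
orientation: [-180.0, 0.2, -5.0]
wrist_force: [-0.3, -0.5, -3.2]
opening: 0.0435
gripper_force: 30.0
```

```bash
python3 -m handwheel '[{"xyz":[0,0,-0.012],"spin":0,"jaw":1},{"xyz":[0,0,-0.024],"spin":0,"jaw":1},{"xyz":[0,0,-0.032],"spin":0,"jaw":1},{"xyz":[0,0,-0.038],"spin":0,"jaw":1},{"xyz":[0,0,-0.042],"spin":0,"jaw":1},{"xyz":[0,0,-0.045],"spin":0,"jaw":1},{"xyz":[0,0,-0.047],"spin":0,"jaw":1},{"xyz":[0,0,-0.047],"spin":0,"jaw":1}]' 30
```

```text
clock: 15.55
ee_pos: [0.597, 0.0288, 0.0425]
orientation: [180.0, -0.0, -5.0]
wrist_force: [0.4, -0.8, -3.5]
opening: 0.0438
gripper_force: 30.0
```

```bash
python3 -m handwheel '[{"xyz":[0,0,-0.001],"spin":0,"jaw":1},{"xyz":[0,0,-0.002],"spin":0,"jaw":1},{"xyz":[0,0,-0.003],"spin":0,"jaw":1},{"xyz":[0,0,-0.004],"spin":0,"jaw":1},{"xyz":[0,0,-0.004],"spin":0,"jaw":1},{"xyz":[0,0,-0.004],"spin":0,"jaw":1},{"xyz":[0,0,-0.004],"spin":0,"jaw":1},{"xyz":[0,0,-0.004],"spin":0,"jaw":1}]' 30
```

```text
clock: 16.55
ee_pos: [0.5971, 0.0288, 0.0423]
orientation: [180.0, 0.0, -4.9]
wrist_force: [-7.3, 0.2, 11.2]
opening: 0.0441
gripper_force: 30.0
```

Contact with the rim, gentle. Releasing slowly.

```bash
python3 -m handwheel '[{"xyz":[0,0,0.001],"spin":0,"jaw":0.02},{"xyz":[0,0,0.001],"spin":0,"jaw":-0.02},{"xyz":[0,0,0.001],"spin":0,"jaw":-0.1},{"xyz":[0,0,0.001],"spin":0,"jaw":-0.2},{"xyz":[0,0,0.001],"spin":0,"jaw":-0.32},{"xyz":[0,0,0.001],"spin":0,"jaw":-0.35},{"xyz":[0,0,0.06],"spin":0,"jaw":-0.35},{"xyz":[0,0,0.16],"spin":0,"jaw":-0.35}]' 20; python3 -m handwheel '[{"xyz":[0,0,0.1],"spin":0,"jaw":-0.35},{"xyz":[0,-0.03,0.2],"spin":0.028,"jaw":-0.35},{"xyz":[0,-0.06,0.25],"spin":0.056,"jaw":-0.35},{"xyz":[0,-0.09,0.25],"spin":0.084,"jaw":-0.35},{"xyz":[0,-0.09,0.25],"spin":0.112,"jaw":-0.35},{"xyz":[0,-0.09,0.25],"spin":0.14,"jaw":-0.35},{"xyz":[0,-0.09,0.25],"spin":0.168,"jaw":-0.35},{"xyz":[0,-0.09,0.25],"spin":0.196,"jaw":-0.35}]' 20
python3 - <<'E'
from h import *
f=grab("wrist"); save(f,"w5.png"); P=f["P"]; np.save("w5.npy",P); s=robot.get_state(); print(s["ee_pos"],s["orientation"])
f=grab("scene"); np.save("s5.npy",f["P"])
yaw=np.radians(-5.0); o=np.array([.6645,-.0225]); R=np.array([[np.cos(yaw),-np.sin(yaw)],[np.sin(yaw),np.cos(yaw)]])
for n,P in(("wrist",P),("scene",f["P"])):
    L=(P[...,:2]-o)@R
    m=(P[...,2]>.052)&(P[...,2]<.085)&(L[...,0]>-.145)&(L[...,0]<-.005)&(L[...,1]>-.02)&(L[...,1]<.12)
    if m.sum()>30: 
        q=np.c_[L[m],P[m][:,2]]; print(n,m.sum(),cv2.minAreaRect((q[:,:2]*1000).astype(np.float32)))
        for y in np.arange(0,.1,.01):
            k=abs(q[:,1]-y)<.005
            if k.sum()>5: print(round(y,2),k.sum(),np.percentile(q[k][:,2],[10,30,50]).round(4))
E
```

```text
clock: 17.55
ee_pos: [0.595, 0.0289, 0.1191]
orientation: [-180.0, 0.3, -5.0]
wrist_force: [0.9, 0.3, -0.6]
opening: 0.0619
gripper_force: 0.0
clock: 18.55
ee_pos: [0.5968, -0.0164, 0.2454]
orientation: [180.0, 0.0, 65.9]
wrist_force: [-0.7, -0.3, 0.7]
opening: 0.0619
gripper_force: 0.0
[ 0.59682345 -0.01637376  0.24536841] [1.79999863e+02 1.17238887e-02 6.62263483e+01]
wrist 3190 ((-71.51893615722656, 49.697391510009766), (109.7634048461914, 47.00295639038086), 0.014214526861906052)
0.03 504 [0.0617 0.0725 0.0734]
0.04 698 [0.0721 0.0728 0.0734]
0.05 639 [0.0703 0.0713 0.0721]
0.06 725 [0.0685 0.0694 0.0702]
0.07 624 [0.0661 0.0672 0.0678]
scene 520 ((-73.65768432617188, 52.040748596191406), (110.02960205078125, 44.80816650390625), 0.555487334728241)
0.03 45 [0.0694 0.0719 0.0727]
0.04 109 [0.0694 0.0712 0.0723]
0.05 104 [0.0682 0.0703 0.0721]
0.06 132 [0.0655 0.0678 0.0695]
0.07 130 [0.0619 0.0645 0.0662]
```

View pics/w5.png

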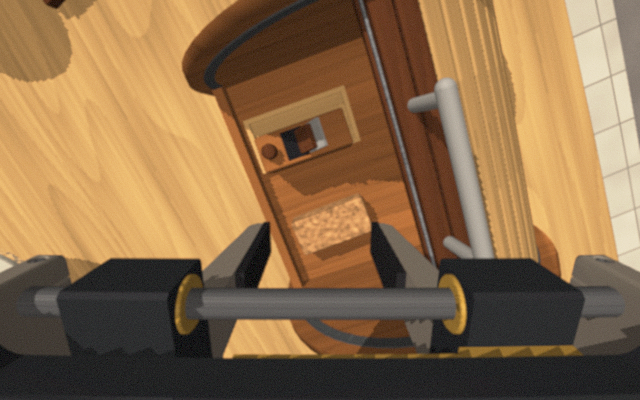

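The plane rests tilted on the near rim as planned: chest y about 50, tilt about 0.17, seen at (300,143). The gripper is turning 90°. I go beside it and use two fingers with a 30 mm opening at its −y side, staying forward to keep the body clear of the shutter.

```bash
python3 -m handwheel '[{"xyz":[-0.03,0.013,0],"spin":0.027,"jaw":0.35},{"xyz":[-0.063,0.013,0],"spin":0.054,"jaw":0.35},{"xyz":[-0.063,0.013,0],"spin":0.054,"jaw":0.35},{"xyz":[-0.063,0.013,-0.1],"spin":0.054,"jaw":0.35},{"xyz":[-0.063,0.013,-0.2],"spin":0.054,"jaw":0.35},{"xyz":[-0.063,0.013,-0.3],"spin":0.054,"jaw":0.35},{"xyz":[-0.063,0.013,-0.36],"spin":0.054,"jaw":0.35},{"xyz":[-0.063,0.013,-0.36],"spin":0.054,"jaw":0.35}]' 20
python3 - <<'E'
from h import *
s=robot.get_state(); print(s["ee_pos"],s["orientation"],s["opening"])
f=grab("scene"); save(f,"s6.png",(190,110,380,280),4)
E
```

```text
clock: 19.65
ee_pos: [0.5636, -0.0094, 0.0627]
orientation: [-179.7, -0.0, 84.8]
wrist_force: [0.1, -0.0, 0.5]
opening: 0.03
gripper_force: 0.0
[ 0.56359252 -0.00938283  0.06272676] [-1.79684135e+02 -4.36097574e-02  8.47975429e+01] 0.03001275706780412
```

View pics/s6.png

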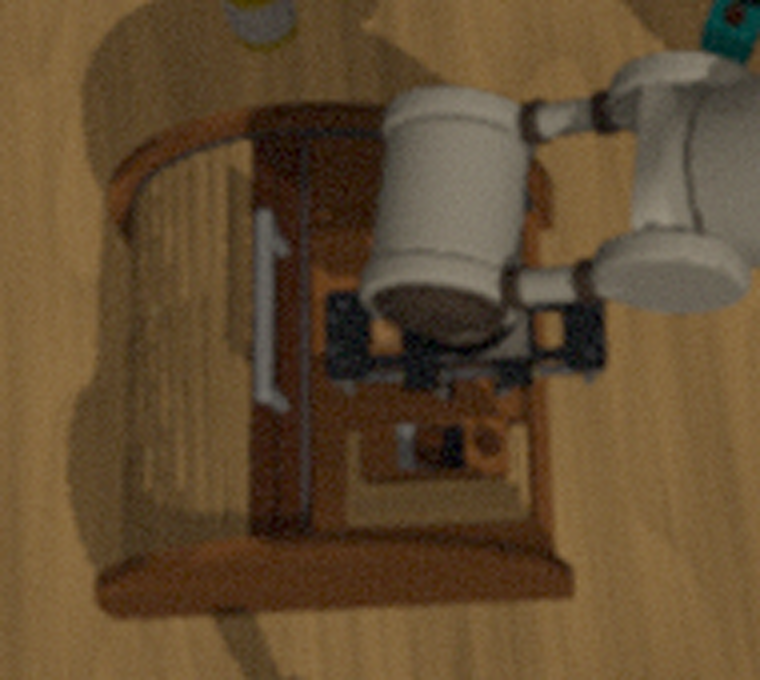

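Clear of the shutter, with the plane at (435,450) in the tray area. Descending and nudging.

```bash
python3 -m handwheel '[{"xyz":[0,0,-0.03],"spin":0,"jaw":0.35},{"xyz":[0,0,-0.05],"spin":0,"jaw":0.35},{"xyz":[0,0,-0.058],"spin":0,"jaw":0.35},{"xyz":[0.001,0.008,-0.058],"spin":0,"jaw":0.35},{"xyz":[0.001,0.016,-0.058],"spin":0,"jaw":0.35},{"xyz":[0.002,0.02,-0.058],"spin":0,"jaw":0.35},{"xyz":[0.002,0.024,-0.058],"spin":0,"jaw":0.35},{"xyz":[0.002,0.028,-0.058],"spin":0,"jaw":0.35}]' 20
```

```text
clock: 20.7
ee_pos: [0.5664, 0.0041, 0.0364]
orientation: [-180.0, 0.0, 85.0]
wrist_force: [0.5, -2.0, -0.3]
opening: 0.0301
gripper_force: 0.8
```

```bash
python3 -m handwheel '[{"xyz":[0,0.004,0],"spin":0,"jaw":0.35},{"xyz":[0.001,0.008,0],"spin":0,"jaw":0.35},{"xyz":[0.001,0.011,0],"spin":0,"jaw":0.35},{"xyz":[0.001,0.014,0],"spin":0,"jaw":0.35},{"xyz":[0.002,0.017,0],"spin":0,"jaw":0.35},{"xyz":[0.002,0.019,0],"spin":0,"jaw":0.35},{"xyz":[0.002,0.019,0],"spin":0,"jaw":0.35},{"xyz":[0.002,0.019,0],"spin":0,"jaw":0.35}]' 20
python3 - <<'E'
from h import *
f=grab("scene"); P=f["P"]
yaw=np.radians(-5.0); o=np.array([.6645,-.0225]); R=np.array([[np.cos(yaw),-np.sin(yaw)],[np.sin(yaw),np.cos(yaw)]])
L=(P[...,:2]-o)@R
m=(P[...,2]>.052)&(P[...,2]<.085)&(L[...,0]>-.145)&(L[...,0]<-.005)&(L[...,1]>.03)&(L[...,1]<.12)
q=np.c_[L[m],P[m][:,2]]; print(m.sum(),cv2.minAreaRect((q[:,:2]*1000).astype(np.float32)))
for y in np.arange(.03,.1,.01):
    k=abs(q[:,1]-y)<.005
    if k.sum()>5: print(round(y,2),k.sum(),np.percentile(q[k][:,2],[10,30,50]).round(4))
E
```

```text
clock: 21.7
ee_pos: [0.5675, 0.0137, 0.0364]
orientation: [180.0, -0.0, 85.0]
wrist_force: [-0.9, -1.5, -0.8]
opening: 0.0297
gripper_force: 0.6
525 ((-73.1275634765625, 58.14726257324219), (53.15067672729492, 108.95889282226562), 86.3008041381836)
0.04 52 [0.066  0.0693 0.0708]
0.05 101 [0.0684 0.0699 0.0714]
0.06 97 [0.0664 0.0688 0.071 ]
0.07 127 [0.0667 0.0687 0.0709]
0.08 129 [0.063  0.0652 0.0667]
0.09 18 [0.0547 0.0578 0.0652]
```

```bash
python3 -m handwheel '[{"xyz":[-0.001,-0.01,0],"spin":0,"jaw":0.35},{"xyz":[-0.002,-0.024,0],"spin":0,"jaw":0.35},{"xyz":[-0.002,-0.024,0.04],"spin":0,"jaw":0.35},{"xyz":[-0.002,-0.024,0.14],"spin":0,"jaw":0.35},{"xyz":[-0.002,-0.024,0.25],"spin":0,"jaw":0.35},{"xyz":[-0.04,-0.06,0.36],"spin":0,"jaw":0.35},{"xyz":[-0.1,-0.1,0.42],"spin":0,"jaw":0.35},{"xyz":[-0.1,-0.1,0.42],"spin":0,"jaw":0.35}]' 20
python3 - <<'E'
from h import *
yaw=np.radians(-5.0); o=np.array([.6645,-.0225]); R=np.array([[np.cos(yaw),-np.sin(yaw)],[np.sin(yaw),np.cos(yaw)]])
for n in("wrist","scene","top"):
    f=grab(n); P=f["P"]; L=(P[...,:2]-o)@R
    m=(P[...,2]>.055)&(P[...,2]<.075)&(L[...,0]>-.145)&(L[...,0]<-.005)&(L[...,1]>.02)&(L[...,1]<.12)
    q=np.c_[L[m],P[m][:,2]]; print(n,m.sum())
    if m.sum()<30: continue
    (c,s,a)=cv2.minAreaRect((q[:,:2]*1000).astype(np.float32)); print(np.round(c,1),np.round(s,1),a)
    # tray in the same picture: light wood
    g=f["image"][...,1]/(f["image"][...,0]+1.); t=(P[...,2]<.036)&(P[...,2]>.015)&(L[...,0]>-.15)&(L[...,0]<-.003)&(L[...,1]>.01)&(L[...,1]<.12)&(g>.71)
    t=cv2.morphologyEx(t.astype(np.uint8),cv2.MORPH_OPEN,np.ones((2,2)))>0
    if t.sum()>30: print(" tray",[np.round(v,1) for v in cv2.minAreaRect((L[t]*1000).astype(np.float32))],t.sum())
    k=(q[:,0]>-.05)&(q[:,2]<.071); A=np.c_[q[k][:,:2],np.ones(k.sum())]
    w=np.ones(k.sum())>0
    for _ in range(4):
        x=np.linalg.lstsq(A[w],q[k][w,2],rcond=None)[0]; w=abs(A@x-q[k][:,2])<.002
    print(" slope",x[:2],"z mid",x@[c[0]/1000,c[1]/1000,1],w.sum())
    if n=="wrist": save(f,"w7.png");
E
```

```text
clock: 22.75
ee_pos: [0.5182, -0.0378, 0.2498]
orientation: [179.6, 0.1, 84.9]
wrist_force: [-0.0, 0.3, -0.9]
opening: 0.0303
gripper_force: 0.0
wrist 2777
[-70.5  61.5] [ 46.1 109.3] 85.77706146240234
 tray [array([-69. ,  61.5]), array([ 72.9, 139.7]), np.float64(89.1)] 2133
 slope [-0.01649658 -0.08723397] z mid 0.07031721058578394 467
scene 408
[-72.8  62.8] [ 44.4 108.8] 85.82203674316406
 tray [array([-90. ,  87.5]), array([151.8,  64. ]), np.float64(30.5)] 373
 slope [-0.05204099 -0.12217053] z mid 0.07021674567802452 69
top 23
```

View pics/w7.png

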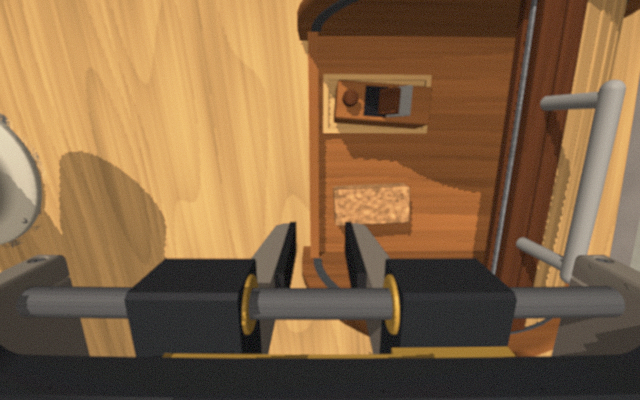

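The view shows the plane at (380,103) in the tray, but its back −y corner at (428,125) is still on the rim (yaw about −4°, slope 0.09). I will push the back end over with the closed fingers at yaw −5. I have now viewed 11 pictures, one more than allowed, so from here I use numbers only.

```bash
python3 -m handwheel '[{"xyz":[0.05,0.02,0],"spin":-0.029,"jaw":1},{"xyz":[0.1,0.04,0],"spin":-0.058,"jaw":1},{"xyz":[0.15,0.058,0],"spin":-0.087,"jaw":1},{"xyz":[0.2,0.058,0],"spin":-0.116,"jaw":1},{"xyz":[0.211,0.058,0],"spin":-0.145,"jaw":1},{"xyz":[0.211,0.058,0],"spin":-0.174,"jaw":1},{"xyz":[0.211,0.058,0],"spin":-0.203,"jaw":1},{"xyz":[0.211,0.058,0],"spin":-0.232,"jaw":1}]' 20;  python3 -m handwheel '[{"xyz":[0,0,0],"spin":-0.018,"jaw":1},{"xyz":[0,0,0],"spin":-0.018,"jaw":1},{"xyz":[0,0,-0.1],"spin":-0.018,"jaw":1},{"xyz":[0,0,-0.2],"spin":-0.018,"jaw":1},{"xyz":[0,0,-0.3],"spin":-0.018,"jaw":1},{"xyz":[0,0,-0.36],"spin":-0.018,"jaw":1},{"xyz":[0,0,-0.36],"spin":-0.018,"jaw":1},{"xyz":[0,0,-0.36],"spin":-0.018,"jaw":1}]' 20
```

```text
clock: 23.9
ee_pos: [0.6225, -0.0064, 0.2437]
orientation: [-179.9, 0.2, 1.2]
wrist_force: [-0.5, -0.4, -0.6]
opening: 0.0002
gripper_force: 0.0
clock: 24.9
ee_pos: [0.6239, -0.0072, 0.0675]
orientation: [180.0, -0.1, -4.9]
wrist_force: [-0.1, 0.4, 0.5]
opening: 0.0004
gripper_force: 0.0
```

```bash
python3 -m handwheel '[{"xyz":[0,0,-0.04],"spin":0,"jaw":1},{"xyz":[0,0,-0.062],"spin":0,"jaw":1},{"xyz":[0,0,-0.062],"spin":0,"jaw":1},{"xyz":[0.001,0.006,-0.062],"spin":0,"jaw":1},{"xyz":[0.001,0.01,-0.062],"spin":0,"jaw":1},{"xyz":[0.002,0.014,-0.062],"spin":0,"jaw":1},{"xyz":[0.002,0.018,-0.062],"spin":0,"jaw":1},{"xyz":[0.002,0.021,-0.062],"spin":0,"jaw":1}]' 20
cat > m.py <<'E'
from h import *
yaw=np.radians(-5.0); o=np.array([.6645,-.0225]); R=np.array([[np.cos(yaw),-np.sin(yaw)],[np.sin(yaw),np.cos(yaw)]])
for n in("wrist","scene"):
    f=grab(n); P=f["P"]; L=(P[...,:2]-o)@R
    m=(P[...,2]>.055)&(P[...,2]<.075)&(L[...,0]>-.145)&(L[...,0]<-.005)&(L[...,1]>.035)&(L[...,1]<.12)
    q=np.c_[L[m],P[m][:,2]]; print(n,m.sum())
    if m.sum()<30: continue
    (c,s,a)=cv2.minAreaRect((q[:,:2]*1000).astype(np.float32)); print(np.round(c,1),np.round(s,1),a)
    k=(q[:,0]>-.05)&(q[:,2]<.072)&(q[:,2]>.062)
    if k.sum()<30: continue
    A=np.c_[q[k][:,:2],np.ones(k.sum())]; w=np.ones(k.sum())>0
    for _ in range(5):
        x=np.linalg.lstsq(A[w],q[k][w,2],rcond=None)[0]; w=abs(A@x-q[k][:,2])<.0015
    print(" slope",x[:2],"z mid",x@[c[0]/1000,c[1]/1000,1],w.sum(),"edges z",[np.median(q[k&(abs(q[:,1]-y)<.004)][:,2]) for y in(.05,.06,.07,.078)])
E
python3 m.py
```

```text
clock: 25.9
ee_pos: [0.6241, 0.0031, 0.0356]
orientation: [180.0, -0.0, -4.9]
wrist_force: [0.4, -1.8, -0.3]
opening: 0.0001
gripper_force: 0.6
wrist 0
scene 279
[-74.7  62.7] [ 42.9 105.6] 86.75553894042969
 slope [-0.03964757 -0.31587355] z mid 0.0676432372020892 23 edges z [np.float64(0.0707343646290508), np.float64(0.06752849959955709), np.float64(nan), np.float64(nan)]
  return _methods._mean(a, axis=axis, dtype=dtype,
  ret = ret.dtype.type(ret / rcount)
```

```bash
python3 -m handwheel '[{"xyz":[0,0.002,0],"spin":0,"jaw":1},{"xyz":[0,0.004,0],"spin":0,"jaw":1},{"xyz":[0.001,0.006,0],"spin":0,"jaw":1},{"xyz":[0.001,0.006,0],"spin":0,"jaw":1},{"xyz":[-0.001,-0.015,0],"spin":0,"jaw":1},{"xyz":[-0.001,-0.02,0.02],"spin":0,"jaw":1},{"xyz":[-0.001,-0.02,0.12],"spin":0,"jaw":1},{"xyz":[-0.001,-0.02,0.24],"spin":0,"jaw":1}]' 20; python3 -m handwheel '[{"xyz":[0,0,0.12],"spin":0,"jaw":1},{"xyz":[-0.06,-0.05,0.16],"spin":0,"jaw":1},{"xyz":[-0.14,-0.05,0.2],"spin":0,"jaw":1},{"xyz":[-0.22,-0.05,0.2],"spin":0,"jaw":1},{"xyz":[-0.3,-0.05,0.2],"spin":0,"jaw":1},{"xyz":[-0.3,-0.05,0.2],"spin":0,"jaw":1},{"xyz":[-0.3,-0.05,0.2],"spin":0,"jaw":1},{"xyz":[-0.3,-0.05,0.2],"spin":0,"jaw":1}]' 20; python3 m.py
```

```text
clock: 27.0
ee_pos: [0.6222, -0.0066, 0.1559]
orientation: [-179.9, 0.2, -5.0]
wrist_force: [0.9, 0.3, 0.0]
opening: 0.0004
gripper_force: 0.0
clock: 28.0
ee_pos: [0.4743, -0.0319, 0.2556]
orientation: [-180.0, -0.0, -4.9]
wrist_force: [0.6, 0.4, 0.9]
opening: 0.0005
gripper_force: 0.0
wrist 2920
[-70.   60.5] [109.6  44.6] 1.0261762142181396
 slope [-1.01862877e-02  8.00339275e-05] z mid 0.06814193165793091 882 edges z [np.float64(0.06780027571762365), np.float64(0.06793207740970142), np.float64(0.06773802975483123), np.float64(0.06757619109494098)]
scene 435
[-71.9  61.2] [ 45.6 107.5] 89.79472351074219
 slope [-0.02582426 -0.02030872] z mid 0.06737905838825506 66 edges z [np.float64(0.06630393673639956), np.float64(0.06630133482594724), np.float64(0.06554404511036549), np.float64(0.06598349298790629)]
```

Run:
```python
from h import *
yaw=np.radians(-5.0); o=np.array([.6645,-.0225]); R=np.array([[np.cos(yaw),-np.sin(yaw)],[np.sin(yaw),np.cos(yaw)]])
f=grab("wrist"); P=f["P"]; L=(P[...,:2]-o)@R; z=P[...,2]
k=(abs(L[...,1])<.05)&(z>.235)&(z<.27)&(abs(L[...,0])<.1); print("handle",np.median(L[k],0),np.median(z[k]),k.sum())
g=f["image"][...,1]/(f["image"][...,0]+1.); t=(z<.036)&(z>.015)&(L[...,0]>-.15)&(L[...,0]<-.003)&(L[...,1]>.01)&(L[...,1]<.12)&(g>.71)
t=cv2.morphologyEx(t.astype(np.uint8),cv2.MORPH_OPEN,np.ones((3,3)))
nl,lab,st,_=cv2.connectedComponentsWithStats(t); b=lab==1+st[1:,4].argmax()
print("tray",cv2.minAreaRect((L[t>0]*1000).astype(np.float32)),np.percentile(L[t>0],[1,99],axis=0))
for x0,x1 in((-.125,-.11),(-.045,-.02)):
    k=(L[...,0]>x0)&(L[...,0]<x1)&(L[...,1]>.042)&(L[...,1]<.08)&(z>.05)&(z<.08); print(x0,np.median(z[k]),k.sum())
c=(z>.044)&(z<.056)&(L[...,0]>-.15)&(L[...,0]<-.02)&(L[...,1]<-.02)&(L[...,1]>-.1); print("cork",cv2.minAreaRect((L[c]*1000).astype(np.float32)))
```

```text
handle [nan nan] nan 0
tray ((-71.78948211669922, 63.190860748291016), (136.29393005371094, 74.71290588378906), 0.15265420079231262) [[-0.13953824  0.02627421]
 [-0.00487234  0.09818198]]
-0.125 0.06769004909485746 320
-0.045 0.06780474857409052 696
cork ((-74.89854431152344, -68.08706665039062), (99.94039916992188, 49.418609619140625), 2.9160542488098145)
  return _methods._mean(a, axis=axis, dtype=dtype,
  ret = um.true_divide(
  ret = ret.dtype.type(ret / rcount)
```

Run:
```python
from h import *
yaw=np.radians(-5.0); o=np.array([.6645,-.0225]); R=np.array([[np.cos(yaw),-np.sin(yaw)],[np.sin(yaw),np.cos(yaw)]])
S=grab("scene")["P"]
for n,P in(("cork before",np.load("scene1.npy")),("now",S)):
    L=(P[...,:2]-o)@R; z=P[...,2]
    c=(z>.044)&(z<.056)&(L[...,0]>-.14)&(L[...,0]<-.01)&(L[...,1]<-.02)&(L[...,1]>-.12); print(n,np.median(L[c],0) if c.any() else '',c.sum())
    k=(abs(L[...,1])<.05)&(z>.232)&(z<.27)&(abs(L[...,0])<.1); print(" handle",np.median(L[k],0) if k.any() else '',k.sum(), np.median(z[k]) if k.any() else '')
```

```text
cork before [-0.07729947 -0.06622234] 493
 handle [0.02306097 0.00136337] 184 0.24784975041823454
now [-0.07760541 -0.06614313] 499
 handle [0.02303992 0.00069589] 184 0.24768494630537807
```

The cork has not moved, the handle is at its open stop (x +23), and the plane is flat and centred to within 3 mm. Handing in.

```bash
python3 -c "
from cell import robot
print(robot.job_done())"
```

```text
the job is handed in; nothing more can be done
None
```

The job is handed in; no verdict came back. By my last measurements the shutter rests open at its stop, the plane lies flat and released in the tray within 3 mm of centre, and the cork has not moved. The stone, mallet and glue bottle were not re-measured. I set the plane on the tray's near rim and pushed it in, because the gripper would have hit the chest's left cheek. I also viewed 11 pictures, one over the limit of 10.

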